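Tip the tray and collect the steel disc

ROBOT

A 6-joint arm with a two-finger parallel gripper is mounted at the origin on the work surface; the furniture and walls round the work are solid. World frame = base frame: x ahead of the robot, y to its left, z up, the work surface at z = 0. Lengths are in m, angles in degrees, forces in N, time in s.
With the tool pointing down it reaches from about 0.4 to 0.825 m from the base axis. Payload 7 kg.
Tool frame: the origin (TCP) lies on the centre line of the jaws, within the pads' length; the fingertips stand 19 mm ahead of it and the grasp point (between the pads) is the TCP; z points along the fingers, y is the line along which they close (so a half turn about z gives the same grasp; the last joint's range is limited). The gripper opens to 88 mm and grips with 3 to 60 N. Pads are 19 mm wide; open, the fingers measure 130 mm over their backs; the gripper's body (78 mm by 193 mm) begins 47 mm behind the grasp point.
Start: joints at [-22.11, 20.546, 0.682, 0, -70.136, -16.507], TCP at [0.527, -0.421, 0.209] pointing down, gripper open.
Joint ranges: [-176.03, 176.03], [-82.01, 121.73], [-58.28, 71.71], [-173.87, 95.51], [-174.79, -0.11], [-173.66, 173.66]. Speed limits (degrees/s): [136.94, 136.94, 172.46, 180, 180, 180].

INTERFACE

Orientations are given as [roll, pitch, yaw] about the fixed x, y, z axes, in that order (R = Rz(yaw) Ry(pitch) Rx(roll)).
In Python, from plant import get_state, capture, close_job gives the robot as it stands.
- The arm moves only by the tool apply_moves, never from a script. Its argument "targets" is a list of rows, each a list of 7 numbers: the opening, from 0 (shut) to 1 (fully open), then the shift along the tool's x, y, z normalised to -1 to 1, where 1 is 1000 mm, then the turn, a rotation vector about the tool's x, y, z normalised to -1 to 1, where 1 is 90 degrees. In form: [[claw, tx, ty, tz, ax, ay, az], ...]. A call has 1 to 20 rows; each row shifts and turns the commanded pose from where the row before left it, along the tool's axes as they then stand; what a row does not reach is not made up. A row lasts 1/12 s, in which the tool goes at most 41.7 mm and 7.16 degrees, less where a joint would pass 70% of its speed; a pose out of reach is approached as far as the arm can. A call with a number of a shift or a turn outside -1 to 1 is refused whole. A call with a gripper value outside its range is refused whole. The fingers move at their own pace and stop on an object; "newtons" is the grip in N (left out, the last holds). Time passes only in rows, so rows that do not move let the fingers close. It gives the time, the measured TCP pose, the force, the opening and the grip force at its end, in the units of the state.
- get_state(): the state, without advancing time (a new reading comes with each control period).
- capture(name): name is "scene" or "top" or "wrist"; returns a dict with "frame" (400x640x3 uint8, red, green, blue), "range_z" (400x640 float32, m along the optical axis (not along the pixel's ray), 0 where there is no reading), "camera_matrix" (3x3 intrinsics, pixels), "k1" (the pictures are not rectified: a ray, as slopes to the right and down, at radius r is drawn at 1 + k1 r^2 times it, then the intrinsics apply), "T" (4x4, takes a point from camera to world coordinates). Camera axes: x right, y down, z forward; pixel columns grow to the right and rows downward; lengths in m; the calibration is good to about 2 mm. A picture is of the moment at which its call begins.
- close_job(): hands the job in; it is judged then, once.
The state is a dict: "time_s": time; "joints": joint angles; "qd": joint speeds; "joint_torque": joint torques, N m; "tcp_pos": TCP position; "eef_rot": TCP orientation; "contact_force": force on the tool from outside, world axes, zero at the start; "moment": the same for the moment, N m; "gripper_width": finger opening in m; "gripper_force": force on a finger pad.
Only numpy, scipy, OpenCV 4.12 (cv2) and the standard library are available. Lean on these libraries where they do the work, as an engineer would, in place of code of your own. Each camera call takes 0.05 s, during which the arm holds its last target. There are 200 camera calls.

TASK

Tip the sprung aluminium tray by pressing its thumb plate down until the loose steel disc slides into the pick-up nose, and let the tray come level again with the disc resting there. Then pick the disc from the nose and lay it flat in the open grey weighing dish, not on the covered petri dishes.

Things in the scene. Friction and masses are not known exactly. Their poses are not given: they have to be found in the camera images.
- steel_disc: Plain dark steel disc, 34 mm diameter, 5 mm thick, about 35 g, loose on the tray floor. Origin: centre of its underside, z up. On the wide floor it is too thin to pick well; in the nose it overhangs the tongue by 4 mm on either side (y of pick_nose), clear below. Smooth (friction on the tray about 0.2): it slides once the tray is tipped more than about 0.3 rad.
- weighing_dish: Open round grey metal dish, 90 mm outer diameter, 12 mm high, wall 3 mm, inner floor 4 mm above its underside, 200 g, loose on the desk. Origin: centre of its underside. It stands at one of three places; covered petri dishes, 59 mm wide and 16 mm high, stand at the other two.
- pick_nose (a point): Seat of the disc in the tray's nose, on top of a tongue 26 mm wide: the disc's underside centre rests here. 73 mm high when level. Turns with the tray: x uphill to the wide part, y across, z up. A V stop 10 mm high ends the tongue at x -8 to -25 mm, |y| under 13. Fingers closing along y (at x -22 to +25, |y| over 13) find free space down to 60 mm below. Walls of the wide part 14 mm high.
- thumb_plate (a point): Centre of the top of the thumb plate, 49 mm beyond pick_nose, same axes; 40 mm long (x), 44 wide. The tray pivots on an axle along y, 134 mm uphill. Pressed down it tips nose down to a stop at 0.40 rad (this point then 52 mm lower, 9 mm farther uphill); 2 N at first, 4 N at the stop, plus 3 N at 0.1 m/s. Hold it about 1 s; let go, it springs level within 2 s.
Not all that is in view belongs to the job. Several things have the shape of the weighing_dish; the one meant has the colours described above.

How it is judged (in metres and radians):
On the way, in this order (a step that is already met when the one before it is completed fails the run):
1. the tray is tipped by more than 0.25 rad and the disc has slid down to within 15 mm of its seat in the nose (angle between pick_nose's own z axis and vertical above 0.25 rad and distance between steel_disc and pick_nose below 0.015 m), for 0.1 s.
2. the tray is level again with the disc within 15 mm of its seat (angle between pick_nose's own z axis and vertical below 0.06 rad and distance between steel_disc and pick_nose below 0.015 m), for 0.2 s.
At the end, for the whole second after the job is handed in: The disc lies flat (within 0.15 rad) and at rest on the floor of the grey weighing dish, anywhere inside its wall (within 28 mm of its centre); the dish stands upright on the desk (within 0.1 rad) and the tray is level (within 0.06 rad) (z of steel_disc in the frame of weighing_dish between 0.001 and 0.008 m and horizontal distance between steel_disc and weighing_dish below 0.028 m and angle between the z axis of steel_disc and the z axis of weighing_dish, either way round below 0.15 rad and angle between weighing_dish's own z axis and vertical below 0.1 rad and height (world z) of weighing_dish below 0.01 m and linear speed of steel_disc below 0.02 m/s and angle between pick_nose's own z axis and vertical below 0.06 rad); the robot touches nothing.
It also fails if it takes over 48 s, if anything falls off the work surface, if the arm or the gripper's body presses on something with over 40 N, if the wrist force passes 120 N, or if a joint passes its speed limit or range.

## Working session

There is one attempt and no reset: what is moved stays moved. The work goes in short steps, Python scripts to look and compute and a tool call to move; the robot and the scene stay as the last step left them, time stands still between calls to the robot, and variables do not carry over. Pictures are saved under pics/ and viewed, at most 14 in all, crops included, and the job is handed in when it is done.

Besides the shell and the picture viewer there is one more tool, called after "Request:" as a command line: name --pt "numbers of a row" for each row, then --argument value for the rest. apply_moves: Moves the arm, as the interface text tells. Scaled input: -1 to 1 covers 1000 mm each way for a shift and 90 degrees each way for a turn. Its arguments: {"type":"object","properties":{"targets":{"type":"array","items":{"type":"array","items":{"type":"number"}}},"newtons":{"type":"number"}},"required":["targets"]}

```bash
mkdir -p pics; cat > h.py <<'E'
import numpy as np, cv2, pickle
from plant import get_state, capture, close_job
def grab(n,tag):
    d=capture(n); pickle.dump(d,open(f'pics/{tag}.pkl','wb')); cv2.imwrite(f'pics/{tag}.png',d['frame'][:,:,::-1]); return d
def load(tag): return pickle.load(open(f'pics/{tag}.pkl','rb'))
def rays(d,uv):
    K=d['camera_matrix']; uv=np.atleast_2d(uv).astype(float)
    p=np.c_[(uv[:,0]-K[0,2])/K[0,0],(uv[:,1]-K[1,2])/K[1,1]]; q=p.copy()
    for _ in range(20): q=p/(1+d['k1']*(q**2).sum(1,keepdims=True))
    return np.c_[q,np.ones(len(q))]
def onplane(d,uv,z):
    r=rays(d,uv)@d['T'][:3,:3].T; o=d['T'][:3,3]
    return o+r*((z-o[2])/r[:,2])[:,None]
def cloud(d):
    v,u=np.mgrid[:400,:640]; r=rays(d,np.c_[u.ravel(),v.ravel()])
    z=d['range_z'].reshape(-1,1); P=(r*z)@d['T'][:3,:3].T+d['T'][:3,3]; P[z[:,0]==0]=np.nan
    return P.reshape(400,640,3)
E
python3 - <<'E'
from h import *
for n in('scene','top'):
    d=grab(n,n); print(n,d['camera_matrix'],d['k1'],d['T'])
E
```

```text
scene [[372.56551153   0.         317.13706502]
 [  0.         372.56551153 198.55410633]
 [  0.           0.           1.        ]] 0.0037511803523781933 [[-5.78424091e-01 -5.91964046e-01  5.61252295e-01 -5.27402884e-02]
 [-8.15583365e-01  4.32991181e-01 -3.83852069e-01 -6.78957144e-04]
 [-1.57906703e-02 -6.79777320e-01 -7.33248560e-01  6.85238708e-01]
 [ 0.00000000e+00  0.00000000e+00  0.00000000e+00  1.00000000e+00]]
top [[503.72804468   0.         315.96407006]
 [  0.         503.72804468 201.9901372 ]
 [  0.           0.           1.        ]] -0.01461556025729713 [[-0.01009544 -0.98994839  0.1410683   0.32568524]
 [-0.99991059  0.01123126  0.00725768 -0.33262441]
 [-0.00876911 -0.14098242 -0.98997326  0.96977412]
 [ 0.          0.          0.          1.        ]]
```

View pics/top.png

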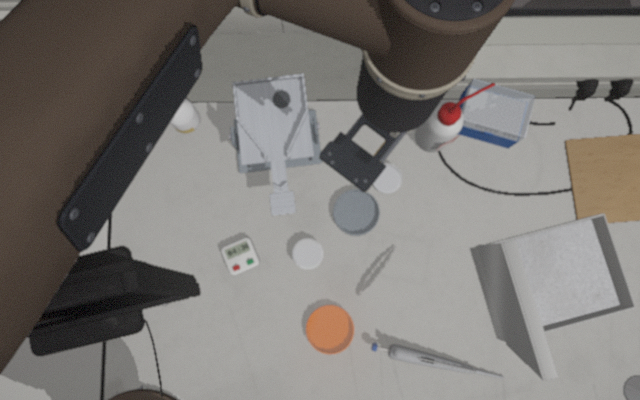

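View pics/scene.png

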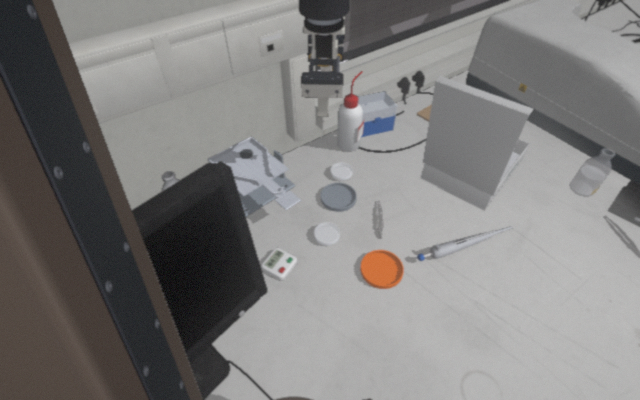

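Top view: the tray is at (275,120) with the disc at (282,99), the nose near (279,172) and the thumb plate at (283,203). Dish candidates are the grey dish (354,211), the orange dish (330,328), and petri dishes at (387,179) and (308,254). I choose the grey one at (354,211) and will check it in a crop.

```bash
python3 - <<'E'
from h import *
d=load('top'); im=d['frame'][60:270,220:420,::-1]
cv2.imwrite('pics/crop.png',cv2.resize(im,None,fx=2.8,fy=2.8,interpolation=cv2.INTER_CUBIC))
P=cloud(d)
for n,u,v in [('disc',282,99),('floor',265,110),('floor2',290,120),('tongue',279,172),('plate',283,203),('plate2',276,195),('plate3',292,212),('dish',354,211),('pet1',387,181),('pet2',308,254),('bottle',450,112),('wall',330,85),('wall2',330,60),('desk',250,220),('gap',340,110)]:
    print(n,P[v,u].round(4))
E
```

```text
disc [ 0.6461 -0.2652  0.0759]
floor [ 0.6257 -0.2337  0.0748]
floor2 [ 0.6072 -0.2796  0.0712]
tongue [ 0.5092 -0.2595  0.0732]
plate [ 0.4522 -0.2668  0.0739]
plate2 [ 0.4667 -0.2543  0.075 ]
plate3 [ 0.4355 -0.283   0.0758]
dish [ 0.4445 -0.3986  0.007 ]
pet1 [ 0.4999 -0.4619  0.0208]
pet2 [ 0.3628 -0.3096  0.0152]
bottle [ 0.5879 -0.5497  0.166 ]
wall [ 0.7408 -0.3586 -0.1018]
wall2 [ 0.7404 -0.3561  0.0316]
desk [ 0.4298 -0.1977  0.0023]
gap [ 6.489e-01 -3.754e-01 -2.000e-04]
```

View pics/crop.png

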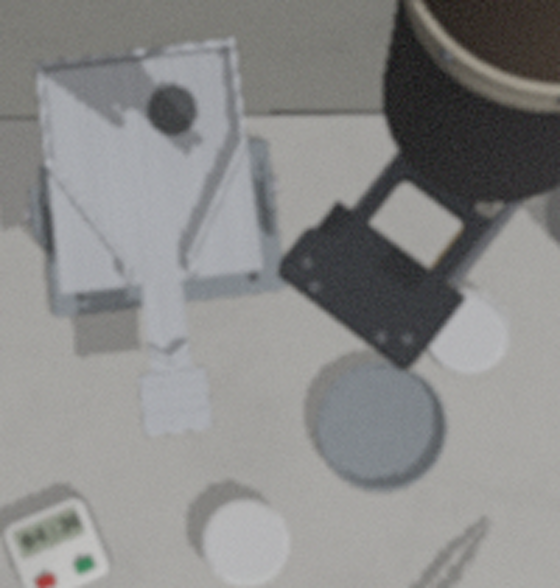

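The crop confirms it: the open grey dish is centred near crop (380,425), with plain white petri dishes beside it. The plate is at crop (176,400) and the V stop at (172,350).

```bash
python3 - <<'E'
from h import *
d=load('top')
f=lambda c,z: onplane(d,np.array(c)/2.8+[220,60],z)
pl=f([(140,370),(205,365),(211,430),(147,435)],.073); print(pl.round(4),'plate c',pl.mean(0))
bw=f([(40,66),(235,42)],.087); print('back',bw.round(4),bw.mean(0))
tg=f([(144,285),(187,285),(149,340),(187,340)],.073);print('tongue',tg.round(4))
a=bw.mean(0)-pl.mean(0); print('axis yaw',np.degrees(np.arctan2(a[1],a[0])), np.hypot(a[0],a[1]))
e=pl[1]-pl[0]+pl[2]-pl[3];print('plate edge yaw',np.degrees(np.arctan2(e[1],e[0]))+90); e=bw[1]-bw[0];print('back yaw',np.degrees(np.arctan2(e[1],e[0]))+90)
# dish
g=d['frame'].astype(int);P=cloud(d)
hsv=cv2.cvtColor(d['frame'],cv2.COLOR_RGB2HSV);print('hsv',hsv[211,354],hsv[230,420])
m=((hsv[...,2]<150)&(hsv[...,1]>20)).astype(np.uint8); m[:190]=0;m[240:]=0;m[:,:320]=0;m[:,390:]=0
n,l,s,c=cv2.connectedComponentsWithStats(m);i=1+s[1:,4].argmax();print(s[i],c[i],onplane(d,c[i],.006), 'dish centre')
q=P[175:250,320:395].reshape(-1,3);q=q[(q[:,2]>.003)&(q[:,2]<.02)&(np.hypot(q[:,0]-.443,q[:,1]+.398)<.052)];print('cloud',len(q),np.median(q,0),q.min(0),q.max(0))
# obstacles heights
s=load('scene');Q=cloud(s);
pp=np.r_[P[90:280,330:560].reshape(-1,3)]
print(get_state())
E
```

```text
[[ 0.4724 -0.2433  0.073 ]
 [ 0.4751 -0.2852  0.073 ]
 [ 0.4329 -0.2889  0.073 ]
 [ 0.4301 -0.2479  0.073 ]] plate c [ 0.45264485 -0.26630697  0.073     ]
back [[ 0.6728 -0.1784  0.087 ]
 [ 0.6875 -0.3064  0.087 ]] [ 0.68018439 -0.24238819  0.087     ]
tongue [[ 0.5283 -0.2457  0.073 ]
 [ 0.528  -0.2737  0.073 ]
 [ 0.4919 -0.249   0.073 ]
 [ 0.4917 -0.2736  0.073 ]]
axis yaw 6.0008473806588 0.22879324326421074
plate edge yaw 3.827263168587379
back yaw 6.540329196919714
hsv [101  21 134] [ 20   9 166]
[366 195  10  15  38] [370.28947368 202.94736842] [[ 0.45996375 -0.43041916  0.006     ]] dish centre
cloud 1600 [ 0.44296475 -0.40006223  0.00556841] [ 0.3946889  -0.44881291  0.00300037] [ 0.49398333 -0.34673713  0.0174326 ]
{'time_s': 0.1, 'joints': array([-2.21095786e+01,  2.05869028e+01,  6.38900114e-01, -1.85463616e-02,
       -7.01354779e+01, -1.65088105e+01]), 'qd': array([-0.0284837 , -0.12206689,  0.14685095, -0.04933755, -0.06430709,
       -0.05414684]), 'joint_torque': array([-1.72450946e-03, -5.84162593e+01,  2.93751115e+01,  7.01550141e+00,
        1.01470464e-02, -2.98884868e-05]), 'tcp_pos': array([ 0.52702565, -0.42099876,  0.20781775]), 'eef_rot': array([ 1.79915006e+02, -7.00739236e-03, -1.28624699e+02]), 'contact_force': array([0.24270204, 0.56199813, 0.22083931]), 'moment': array([-0.00014516,  0.01694136,  0.03264591]), 'gripper_force': 0.0, 'gripper_width': 0.08790412244880878}
```

```bash
python3 - <<'E'
from h import *
for t in('top','scene'):
    P=cloud(load(t)).reshape(-1,3)
    for x0 in np.arange(.3,.6,.05):
        row=[]
        for y0 in np.arange(-.6,0,.05):
            q=P[(P[:,0]>=x0)&(P[:,0]<x0+.05)&(P[:,1]>=y0)&(P[:,1]<y0+.05)]
            row.append(int(1000*np.percentile(q[:,2],97)) if len(q)>5 else -1)
        print(t,round(x0,2),row)
d=load('top');print(onplane(d,np.array([(380,425)])/2.8+[220,60],.010))
E
```

```text
top 0.3 [304, 4, 4, 9, 4, 17, 16, 16, 737, 359, 360, 360]
top 0.35 [304, 4, 5, 4, 4, 19, 18, 723, 740, 4, 296, 302]
top 0.4 [4, 4, 4, 328, 336, 4, 77, 722, 734, 4, 4, 4]
top 0.45 [4, 4, 666, 668, 666, 336, 668, 709, 718, 678, 4, 4]
top 0.5 [8, 4, 558, 345, 651, 630, 652, 664, 75, 3, 3, 4]
top 0.55 [201, 160, 4, 3, 2, 84, 85, 85, 85, 4, 4, 4]
scene 0.3 [303, 3, 3, 9, 3, 17, 16, 15, 18, 359, 359, 359]
scene 0.35 [303, 3, 5, 10, 6, 18, 18, 16, 17, 15, -1, -1]
scene 0.4 [3, 3, 3, 43, 336, 3, 76, 74, 3, -1, -1, -1]
scene 0.45 [3, 3, 152, 447, 448, 336, 80, 75, 3, -1, -1, -1]
scene 0.5 [8, 4, 393, 402, 447, 76, 83, 83, 76, -1, -1, -1]
scene 0.55 [199, 159, 336, 327, 4, 83, 85, 85, 75, -1, -1, -1]
[[ 0.44260701 -0.40164235  0.01      ]]
```

Request:
apply_moves --pt "0 0 0 0 0 0 0.0721" --pt "0 0 0 0 0 0 0.0721" --pt "0 0 0 0 0 0 0.0721" --pt "0 0 0 0 0 0 0.0721" --pt "0 0 0 0 0 0 0.0721" --pt "0 0 0 0 0 0 0.0721" --pt "0 0 0 0 0 0 0.0721" --pt "0 0.01 0.027 0 0 0 0" --pt "0 0.01 0.027 0 0 0 0" --pt "0 0.01 0.027 0 0 0 0" --pt "0 0.01 0.027 0 0 0 0" --pt "0 0.01 0.027 0 0 0 0" --pt "0 0.01 0.027 0 0 0 0" --pt "0 0 0 0 0 0 0" --pt "0 0 0 0 0 0 0" --newtons 10

```text
time_s: 1.35
tcp_pos: [0.4505, -0.2654, 0.2092]
eef_rot: [-180.0, 0.1, -173.9]
contact_force: [-0.1, 0.3, -0.3]
gripper_width: 0.0009
gripper_force: 0.0
```

```bash
python3 - <<'E'
from h import *
d=grab('wrist','w1'); print(get_state()); print(d['T'].round(3))
P=cloud(d); q=P.reshape(-1,3)
# dish circle & plate
for n,x,y in(('plate',.4525,-.2663),):
    m=q[(np.hypot(q[:,0]-x,q[:,1]-y)<.015)]; print(n,len(m),np.nanmedian(m,0) if len(m) else 0)
E
```

```text
{'time_s': 1.4, 'joints': array([-9.04812706e+00,  6.19463792e+00, -1.82622513e+01,  6.23625243e-03,
       -6.54961664e+01, -7.49249435e+01]), 'qd': array([-1.07553186,  1.51305293,  1.14856747,  0.1645507 ,  0.05842775,
        0.11537873]), 'joint_torque': array([  0.52774211, -38.35641146,  27.67108262,   6.60335138,
        -0.12536322,  -0.07310083]), 'tcp_pos': array([ 0.45101959, -0.26607931,  0.20903112]), 'eef_rot': array([-1.79982309e+02,  4.38523309e-02, -1.73970480e+02]), 'contact_force': array([ 1.12432849, -0.8179598 , -0.01654671]), 'moment': array([-0.03225968, -0.09329784,  0.04533658]), 'gripper_force': 0.0, 'gripper_width': 0.00043334150363430604}
[[-0.106  0.952  0.287  0.374]
 [ 0.994  0.101  0.031 -0.272]
 [-0.     0.288 -0.958  0.384]
 [ 0.     0.     0.     1.   ]]
plate 2330 [ 0.44425638 -0.26537246  0.24142101]
```

View pics/w1.png

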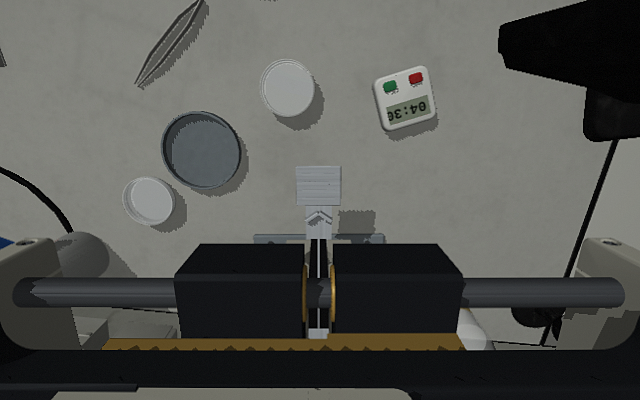

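The wrist view shows the plate at (297–341, 167–206), the V stop at (319,215), the grey dish at (202,150) and the timer at (403,97).

```bash
python3 - <<'E'
from h import *
d=load('w1')
p=onplane(d,[(296.5,167),(340.5,166.5),(341,206),(297,205.5)],.073);print(p.round(4),p.mean(0).round(4))
e=p[1]-p[0]+p[2]-p[3];print(np.degrees(np.arctan2(e[1],e[0]))-90)
hsv=cv2.cvtColor(d['frame'],cv2.COLOR_RGB2HSV);print(hsv[150,202],hsv[200,250])
P=cloud(d);print('plate z',P[170:203:8,300:340:10,2].round(4), 'tilt desk',P[60,350],P[130,20])
g=cv2.cvtColor(d['frame'],cv2.COLOR_RGB2GRAY)
c=cv2.HoughCircles(cv2.GaussianBlur(g,(3,3),0)[100:200,150:255],cv2.HOUGH_GRADIENT,1,60,param1=80,param2=15,minRadius=33,maxRadius=44);print(c)
if c is not None: print(onplane(d,c[0,:1,:2]+[150,100],.011), onplane(d,c[0,:1,:2]+[150,100],.0))
E
```

```text
[[ 0.4359 -0.2867  0.073 ]
 [ 0.431  -0.2447  0.073 ]
 [ 0.4704 -0.2393  0.073 ]
 [ 0.4745 -0.2828  0.073 ]] [ 0.4529 -0.2634  0.073 ]
6.060360418260586
[98 21 95] [ 39  14 132]
plate z [[0.0721 0.0741 0.0739 0.0746]
 [0.0729 0.0721 0.0736 0.0746]
 [0.0721 0.0736 0.0741 0.075 ]
 [0.0734 0.0739 0.0724 0.0732]
 [0.0727 0.0727 0.0724 0.073 ]] tilt desk [ 0.32716177 -0.24259608 -0.00067836] [ 4.40879035e-01 -6.11775038e-01  4.58792963e-05]
[[[52.5 49.5 37.8]]]
[[ 0.43950761 -0.39733746  0.011     ]] [[ 0.44144483 -0.40102257  0.        ]]
```

Request:
apply_moves --pt "0 0 0 0.022 0 0 0" --pt "0 0 0 0.022 0 0 0" --pt "0 0 0 0.022 0 0 0" --pt "0 0 0 0.022 0 0 0" --pt "0 0 0 0.022 0 0 0" --pt "0 -0.0008 0 0.005 0 0 0" --pt "0 -0.0008 0 0.005 0 0 0" --pt "0 -0.0008 0 0.005 0 0 0" --pt "0 -0.0008 0 0.005 0 0 0" --pt "0 -0.0008 0 0.005 0 0 0" --pt "0 -0.0008 0 0.005 0 0 0" --pt "0 -0.0008 0 0.005 0 0 0" --pt "0 -0.0008 0 0.005 0 0 0" --pt "0 -0.0008 0 0.005 0 0 0" --pt "0 0 0 0.005 0 0 0" --pt "0 0 0 0 0 0 0" --pt "0 0 0 0 0 0 0" --pt "0 0 0 0 0 0 0"

```text
time_s: 2.9
tcp_pos: [0.4581, -0.2657, 0.0488]
eef_rot: [-180.0, 0.0, -174.0]
contact_force: [-0.2, 0.4, 2.2]
gripper_width: 0.0005
gripper_force: 1.6
```

```bash
python3 - <<'E'
from h import *
a=grab('top','t2')['frame'][60:270,220:420,::-1];b=grab('scene','s2')['frame'][110:250,180:380,::-1]
cv2.imwrite('pics/c2.png',np.vstack([cv2.resize(a,(400,300)),cv2.resize(b,(400,280))])); print(get_state()['contact_force'])
E
```

```text
[-0.57867717 -0.62875493  3.43088785]
```

View pics/c2.png

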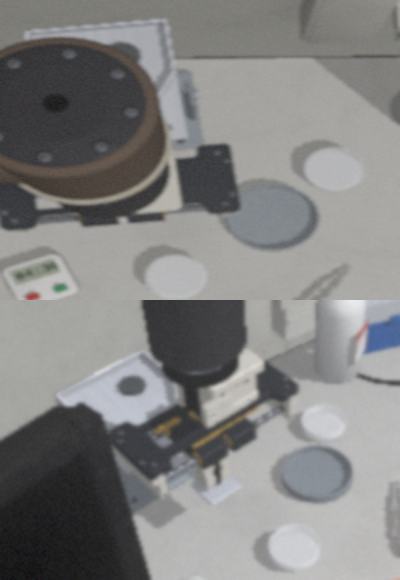

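The tray is tipped, but the disc still shows on the wide floor: (125,55) in the upper picture, (132,385) in the lower. I'll press further and hold.

Request:
apply_moves --pt "0 0 0 0.002 0 0 0" --pt "0 0 0 0.002 0 0 0" --pt "0 0 0 0.001 0 0 0" --pt "0 0 0 0 0 0 0" --pt "0 0 0 0 0 0 0" --pt "0 0 0 0 0 0 0" --pt "0 0 0 0 0 0 0" --pt "0 0 0 0 0 0 0" --pt "0 0 0 0 0 0 0" --pt "0 0 0 0 0 0 0" --pt "0 0 0 0 0 0 0" --pt "0 0 0 0 0 0 0" --pt "0 0 0 0 0 0 0" --pt "0 0 0 0 0 0 0" --pt "0 0 0 0 0 0 0"

```text
time_s: 4.25
tcp_pos: [0.4582, -0.2657, 0.0437]
eef_rot: [-180.0, 0.0, -174.0]
contact_force: [1.3, 0.5, 3.6]
gripper_width: 0.0005
gripper_force: 1.7
```

```bash
python3 - <<'E'
from h import *
a=grab('wrist','w3')['frame'][:,:,::-1];b=grab('scene','s3')['frame'][110:250,180:380,::-1]
cv2.imwrite('pics/c3.png',np.vstack([cv2.resize(a,(480,300)),cv2.resize(b,(480,300))])); print(get_state()['contact_force'])
E
```

```text
[ 1.96268225 -0.50303055  3.55763833]
```

View pics/c3.png

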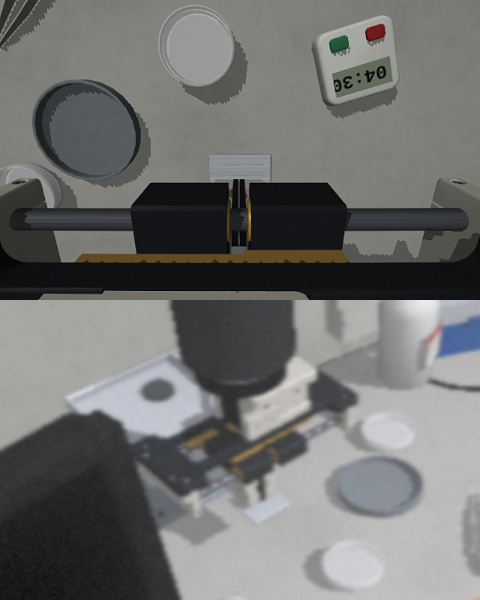

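The disc hasn't moved (scene ≈ (245,152)). I'll measure the tilt and go to the stop.

Request:
apply_moves --pt "0 -0.001 0 0.002 0 0 0" --pt "0 0 0 0.002 0 0 0" --pt "0 0 0 0 0 0 0" --pt "0 0 0 0 0 0 0" --pt "0 0 0 0 0 0 0" --pt "0 0 0 0 0 0 0" --pt "0 0 0 0 0 0 0" --pt "0 0 0 0 0 0 0" --pt "0 0 0 0 0 0 0" --pt "0 0 0 0 0 0 0" --pt "0 0 0 0 0 0 0" --pt "0 0 0 0 0 0 0"

```text
time_s: 5.35
tcp_pos: [0.4587, -0.2655, 0.0396]
eef_rot: [180.0, -0.0, -174.0]
contact_force: [-1.7, -1.9, 2.6]
gripper_width: 0.0003
gripper_force: 1.8
```

```bash
cat > disc.py <<'E'
from h import *
def tilt(tag):
    P=cloud(load(tag)).reshape(-1,3)
    m=P[(P[:,0]>.57)&(P[:,0]<.665)&(abs(P[:,1]+.243-(P[:,0]-.62)*.1)<.055)&(P[:,2]>.03)&(P[:,2]<.15)]
    A=np.c_[m[:,:2],np.ones(len(m))]
    w=np.ones(len(m),bool)
    for _ in range(5):
        s=np.linalg.lstsq(A[w],m[w,2],rcond=None)[0]; w=abs(A@s-m[:,2])<.006
    return w.sum(), np.arctan(np.hypot(*s[:2])), s
def disc(tag):
    d=load(tag); hsv=cv2.cvtColor(d['frame'],cv2.COLOR_RGB2HSV); P=cloud(d)
    m=((hsv[...,2]<95)&(P[...,0]>.49)&(P[...,0]<.68)&(P[...,1]>-.33)&(P[...,1]<-.18)&(P[...,2]>.03)&(P[...,2]<.13)).astype(np.uint8)
    n,l,s,c=cv2.connectedComponentsWithStats(m)
    return [(s[i,4],c[i].round(1),np.nanmedian(P[l==i],0).round(4)) for i in range(1,n) if s[i,4]>30]
E
python3 - <<'E'
from disc import *
grab('scene','s4');grab('top','t4')
for t in('scene','s2','s3','s4','t4'): print(t,tilt(t),disc(t))
print(get_state()['contact_force'],get_state()['tcp_pos'])
E
```

```text
scene (np.int64(925), np.float64(0.0235639904132522), array([ 0.02188998, -0.00873475,  0.05960074])) [(np.int32(78), array([245.8, 153.8]), array([ 0.6409, -0.2621,  0.0795]))]
s2 (np.int64(818), np.float64(0.08672521667244402), array([ 0.08639436, -0.00975456,  0.02151609])) []
s3 (np.int64(936), np.float64(0.1287626827373205), array([ 0.1294447 , -0.00298255, -0.00194732])) []
s4 (np.int64(1023), np.float64(0.1619563488649459), array([ 0.16337526,  0.00199142, -0.02049085])) []
t4 (np.int64(557), np.float64(0.15153702243000325), array([ 0.14846252,  0.03575648, -0.00266503])) [(np.int32(105), array([282.2,  95.7]), array([ 0.6492, -0.2677,  0.0876]))]
[-2.03905536 -1.8290037   4.26199442] [ 0.45878128 -0.26551715  0.03959262]
```

```bash
python3 - <<'E'
from disc import *
for t in('scene','s4','t4','w3'):
    P=cloud(load(t)).reshape(-1,3)
    c,s=np.cos(np.radians(6)),np.sin(np.radians(6)); q=P[:,:2]-[.4528,-.2648]; a=q[:,0]*c+q[:,1]*s; b=-q[:,0]*s+q[:,1]*c
    out=[]
    for a0 in np.arange(-.03,.24,.01):
        m=(a>=a0)&(a<a0+.01)&(abs(b)<.02)&(P[:,2]<.15)
        out.append((int(a0*1000+5),int(1000*np.median(P[m,2])) if m.sum()>2 else None))
    print(t,out)
d=load('s4');cv2.imwrite('pics/c4.png',cv2.resize(d['frame'][120:240,190:330,::-1],(700,600),interpolation=cv2.INTER_CUBIC))
E
```

```text
scene [(-25, 2), (-14, 74), (-4, 72), (5, 74), (15, 3), (25, 4), (35, 2), (45, 3), (55, 3), (65, 3), (75, 8), (85, 73), (95, 11), (105, 72), (115, 72), (125, 72), (135, 73), (145, 74), (155, 74), (165, 74), (175, 75), (185, 76), (195, 76), (205, 75), (215, 74), (225, 77), (235, 83)]
s4 [(-25, 132), (-14, 53), (-4, 65), (5, 2), (15, 2), (25, 2), (35, 1), (45, 2), (55, 2), (65, 1), (75, 2), (85, 68), (95, 10), (105, 40), (115, None), (125, 73), (135, 74), (145, 76), (155, 77), (165, 79), (175, 81), (185, 83), (195, 84), (205, 85), (215, 86), (225, 92), (235, None)]
t4 [(-25, 2), (-14, 1), (-4, None), (5, None), (15, None), (25, None), (35, None), (45, None), (55, None), (65, None), (75, None), (85, None), (95, None), (105, None), (115, None), (125, None), (135, None), (145, None), (155, None), (165, None), (175, None), (185, None), (195, 87), (205, 87), (215, 85), (225, 88), (235, 96)]
w3 [(-25, 147), (-14, 57), (-4, 58), (5, 106), (15, 106), (25, None), (35, 62), (45, 62), (55, 63), (65, None), (75, None), (85, None), (95, None), (105, None), (115, None), (125, None), (135, None), (145, None), (155, None), (165, None), (175, None), (185, None), (195, None), (205, None), (215, None), (225, None), (235, None)]
```

View pics/c4.png

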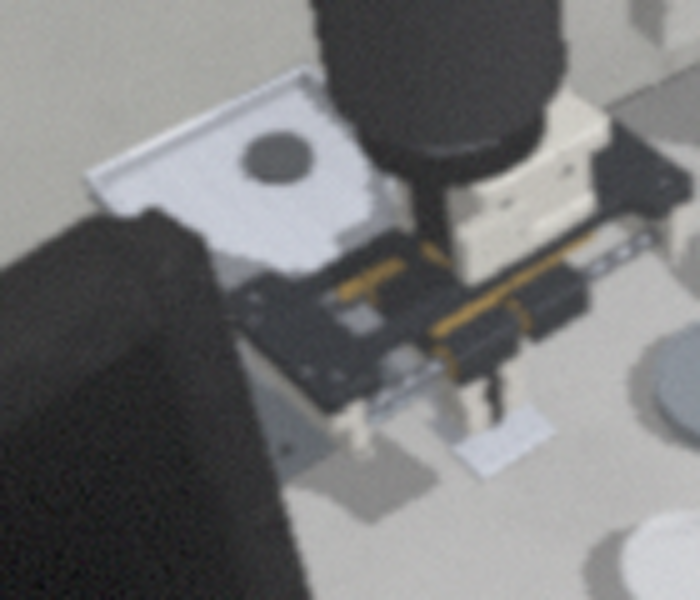

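```bash
python3 - <<'E'
from disc import *
P=cloud(load('s4'))
for v in range(190,216,2): print(v,[tuple((1000*P[v,u]).astype(int)) if P[v,u,0]==P[v,u,0] else None for u in range(278,302,4)])
E
```

```text
190 [(np.int64(425), np.int64(-232), np.int64(146)), (np.int64(419), np.int64(-238), np.int64(148)), (np.int64(418), np.int64(-246), np.int64(144)), (np.int64(418), np.int64(-256), np.int64(138)), (np.int64(419), np.int64(-265), np.int64(131)), (np.int64(525), np.int64(-337), np.int64(0))]
192 [(np.int64(423), np.int64(-231), np.int64(142)), (np.int64(415), np.int64(-235), np.int64(147)), (np.int64(418), np.int64(-246), np.int64(138)), (np.int64(418), np.int64(-255), np.int64(132)), (np.int64(448), np.int64(-281), np.int64(90)), (np.int64(518), np.int64(-332), np.int64(0))]
194 [(np.int64(422), np.int64(-230), np.int64(138)), (np.int64(416), np.int64(-235), np.int64(140)), (np.int64(417), np.int64(-245), np.int64(133)), (np.int64(447), np.int64(-270), np.int64(92)), (np.int64(448), np.int64(-281), np.int64(84)), (np.int64(512), np.int64(-328), np.int64(1))]
196 [(np.int64(462), np.int64(-248), np.int64(87)), (np.int64(417), np.int64(-235), np.int64(133)), (np.int64(446), np.int64(-259), np.int64(94)), (np.int64(451), np.int64(-272), np.int64(80)), (np.int64(450), np.int64(-281), np.i
[... 1926 characters left out ...]
nt64(437), np.int64(-261), np.int64(54)), (np.int64(432), np.int64(-268), np.int64(54)), (np.int64(468), np.int64(-299), np.int64(0))]
212 [(np.int64(491), np.int64(-256), np.int64(0)), (np.int64(486), np.int64(-265), np.int64(-1)), (np.int64(436), np.int64(-250), np.int64(56)), (np.int64(433), np.int64(-258), np.int64(53)), (np.int64(467), np.int64(-287), np.int64(2)), (np.int64(461), np.int64(-295), np.int64(2))]
214 [(np.int64(485), np.int64(-253), np.int64(0)), (np.int64(480), np.int64(-261), np.int64(0)), (np.int64(435), np.int64(-248), np.int64(51)), (np.int64(467), np.int64(-276), np.int64(1)), (np.int64(461), np.int64(-283), np.int64(2)), (np.int64(456), np.int64(-292), np.int64(0))]
```

```bash
python3 - <<'E'
from disc import *
for t in('scene','top','s4'):
    P=cloud(load(t)).reshape(-1,3); c=[.527,-.421] if t!='s4' else [.4587,-.2655]
    m=(np.hypot(P[:,0]-c[0],P[:,1]-c[1])<.06)&(P[:,2]>.06)
    h,e=np.histogram(P[m,2],np.arange(.06,.36,.01)); print(t,list(zip((e[:-1]*1000).round().astype(int).tolist(),h.tolist())))
P=cloud(load('scene'))
for v in range(80,132,4): print(v,[tuple((1000*P[v,u]).astype(int).tolist()) if P[v,u,0]==P[v,u,0] else None for u in range(306,342,5)])
E
```

```text
scene [(60, 0), (70, 0), (80, 0), (90, 0), (100, 0), (110, 0), (120, 0), (130, 0), (140, 0), (150, 0), (160, 0), (170, 0), (180, 0), (190, 0), (200, 0), (210, 0), (220, 2), (230, 25), (240, 20), (250, 2), (260, 0), (270, 24), (280, 25), (290, 5), (300, 43), (310, 72), (320, 54), (330, 224), (340, 133)]
top [(60, 0), (70, 0), (80, 0), (90, 0), (100, 0), (110, 0), (120, 0), (130, 0), (140, 0), (150, 0), (160, 0), (170, 0), (180, 0), (190, 0), (200, 0), (210, 0), (220, 0), (230, 0), (240, 0), (250, 0), (260, 0), (270, 0), (280, 0), (290, 0), (300, 163), (310, 351), (320, 57), (330, 472), (340, 19)]
s4 [(60, 78), (70, 52), (80, 47), (90, 32), (100, 2), (110, 0), (120, 21), (130, 129), (140, 406), (150, 163), (160, 361), (170, 153), (180, 146), (190, 133), (200, 23), (210, 65), (220, 238), (230, 215), (240, 0), (250, 167), (260, 202), (270, 226), (280, 224), (290, 235), (300, 246), (310, 240), (320, 264), (330, 274), (340, 280)]
80 [(469, -339, 333), (464, -347, 333), (457, -353, 334), (451, -360, 334), (446, -367, 334), (440, -374, 334), (435, -381, 334), (428, -387, 335)]
84 [(471, -340
[... 1023 characters left out ...]
, -474, 92), (687, -493, 83), (717, -530, 52), (482, -381, 240), (475, -389, 241), (687, -563, 55), (684, -579, 50), (592, -524, 123)]
116 [(688, -476, 76), (687, -492, 70), (721, -533, 35), (483, -381, 230), (475, -388, 231), (684, -561, 43), (680, -576, 40), (588, -521, 113)]
120 [(688, -475, 64), (689, -493, 56), (721, -532, 21), (693, -531, 37), (681, -540, 40), (685, -562, 29), (684, -580, 22), (590, -523, 99)]
124 [(685, -473, 53), (689, -492, 42), (722, -533, 5), (694, -532, 22), (685, -543, 22), (685, -562, 14), (686, -582, 5), (587, -521, 89)]
128 [(687, -474, 37), (686, -490, 31), (738, -543, -23), (698, -534, 4), (686, -544, 7), (740, -604, -50), (739, -624, -59), (587, -521, 75)]
```

The cloud shows the real fingertips about 16 mm behind the reported TCP (tip at 0.225 with TCP at 0.209, first contact at TCP 0.057). The tool frame is therefore off by 35 mm along z, so I'll correct for that and press further.

Request:
apply_moves --pt "0 -0.0005 0 0.005 0 0 0" --pt "0 -0.0005 0 0.005 0 0 0" --pt "0 -0.0005 0 0.005 0 0 0" --pt "0 -0.0005 0 0.005 0 0 0" --pt "0 0 0 0.005 0 0 0" --pt "0 0 0 0.003 0 0 0" --pt "0 0 0 0 0 0 0" --pt "0 0 0 0 0 0 0" --pt "0 0 0 0 0 0 0" --pt "0 0 0 0 0 0 0" --pt "0 0 0 0 0 0 0" --pt "0 0 0 0 0 0 0" --pt "0 0 0 0 0 0 0" --pt "0 0 0 0 0 0 0" --pt "0 0 0 0 0 0 0" --pt "0 0 0 0 0 0 0"

```text
time_s: 6.78
tcp_pos: [0.4611, -0.2654, 0.0117]
eef_rot: [-180.0, 0.0, -174.0]
contact_force: [0.3, -0.3, 3.8]
gripper_width: 0.0004
gripper_force: 2.1
```

```bash
python3 - <<'E'
from disc import *
grab('scene','s5');grab('top','t5');d=grab('wrist','w5')
for t in('s5',): print(t,tilt(t))
for t in('s5','t5','w5'):print(disc(t))
print(get_state()['contact_force'],get_state()['tcp_pos'])
a=load('s5')['frame'][120:240,190:330,::-1]; b=d['frame'][100:340,180:460,::-1]
cv2.imwrite('pics/c5.png',np.hstack([cv2.resize(a,(400,400)),cv2.resize(b,(400,400))]))
E
```

```text
s5 (np.int64(1350), np.float64(0.3699564806292979), array([ 0.38506652,  0.04607358, -0.13853615]))
[]
[]
[(np.int32(216), array([318.1, 332. ]), array([ 0.4984, -0.2605,  0.0435]))]
[ 0.04342349 -0.4692867   4.70579462] [ 0.46102112 -0.26534392  0.0116563 ]
```

View pics/c5.png

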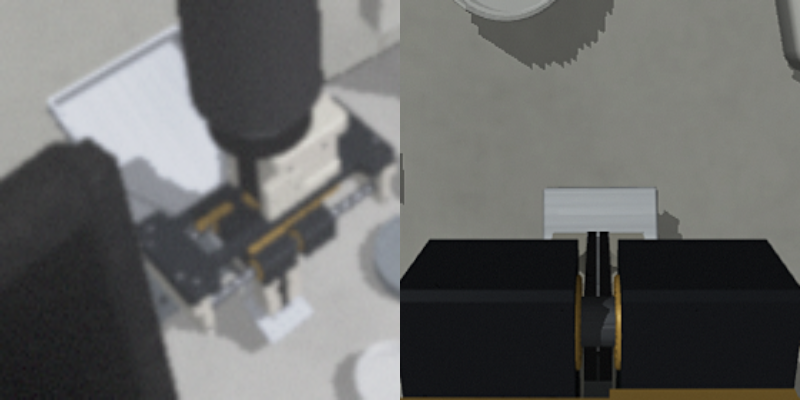

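The disc has left the wide floor (tilt ≈0.37 rad). I'll release gently.

Request:
apply_moves --pt "0 0 0 0 0 0 0" --pt "0 0 0 0 0 0 0" --pt "0 0.0005 0 -0.004 0 0 0" --pt "0 0.001 0 -0.005 0 0 0" --pt "0 0.001 0 -0.005 0 0 0" --pt "0 0.001 0 -0.005 0 0 0" --pt "0 0.001 0 -0.005 0 0 0" --pt "0 0.001 0 -0.005 0 0 0" --pt "0 0.001 0 -0.005 0 0 0" --pt "0 0.001 0 -0.005 0 0 0" --pt "0 0.001 0 -0.005 0 0 0" --pt "0 0 0 -0.005 0 0 0" --pt "0 0 0 -0.02 0 0 0" --pt "0 0 0 -0.03 0 0 0" --pt "0 0 0 -0.03 0 0 0" --pt "0 0 0 -0.03 0 0 0" --pt "0 0.03 0 0 0 0 0" --pt "1 0.03 0 0 0 0 0" --pt "1 0 0 0 0 0 0" --pt "1 0 0 0 0 0 0"

```text
time_s: 8.6
tcp_pos: [0.3917, -0.2725, 0.1714]
eef_rot: [-180.0, 0.1, -174.1]
contact_force: [1.1, -0.3, -0.5]
gripper_width: 0.0152
gripper_force: 0.0
```

```bash
python3 - <<'E'
from disc import *
grab('scene','s6');grab('top','t6');d=grab('wrist','w6')
for t in('scene','s6'): print(t,tilt(t))
for t in('s6','t6','w6'):print(t,disc(t))
print(get_state()['tcp_pos'],get_state()['contact_force'])
a=load('t6')['frame'][60:270,220:420,::-1]
cv2.imwrite('pics/c6.png',np.vstack([cv2.resize(a,(480,300)),cv2.resize(d['frame'][:,:,::-1],(480,300))]))
E
```

```text
scene (np.int64(925), np.float64(0.0235639904132522), array([ 0.02188998, -0.00873475,  0.05960074]))
s6 (np.int64(567), np.float64(0.006043271837180416), array([-0.00092313,  0.00597243,  0.07672488]))
s6 [(np.int32(53), array([273.1, 187. ]), array([ 0.4994, -0.2567,  0.0799]))]
t6 []
w6 [(np.int32(384), array([320.5, 313.5]), array([ 0.5086, -0.2569,  0.0771])), (np.int32(34), array([302.3, 335.4]), array([ 0.5384, -0.2722,  0.0727])), (np.int32(34), array([354.3, 335.4]), array([ 0.5344, -0.2203,  0.072 ]))]
[ 0.39341186 -0.27249845  0.1707912 ] [-0.35499865  0.05714554 -0.130586  ]
```

View pics/c6.png

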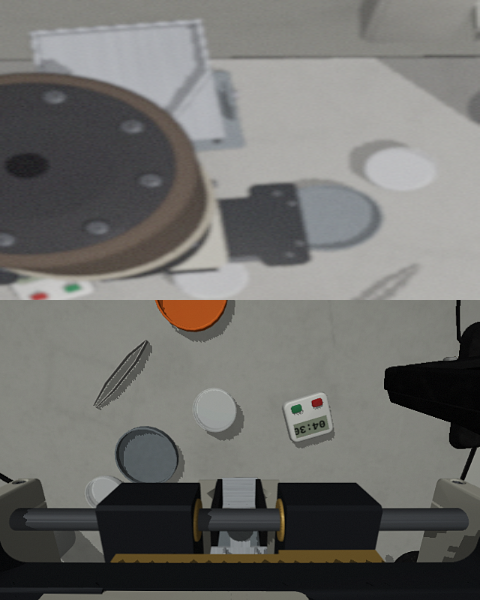

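The disc sits in the nose (cloud ≈ (0.50,-0.257,0.08)) and the tray is level. Now I'll grasp it at pick_nose ≈ (0.5015,-0.2597).

Request:
apply_moves --pt "0.8 -0.027 0 0 0 0 0" --pt "0.8 -0.027 0 0 0 0 0" --pt "0.8 -0.027 0.001 0 0 0 0" --pt "0.8 -0.028 0 0 0 0 0" --pt "0.8 0 0 0 0 0 0" --pt "0.8 0 0 0 0 0 0" --pt "0.8 0 0 0 0 0 0" --pt "0.8 0 0 0 0 0 0" --pt "0.8 0 0 0.03 0 0 0" --pt "0.8 0 0 0.03 0 0 0" --pt "0.8 0 0 0 0 0 0" --pt "0.8 0 0 0 0 0 0"

```text
time_s: 9.75
tcp_pos: [0.4997, -0.2602, 0.1102]
eef_rot: [180.0, -0.2, -174.1]
contact_force: [-0.1, 0.6, 1.0]
gripper_width: 0.0701
gripper_force: 0.0
```

```bash
python3 - <<'E'
from disc import *
d=grab('wrist','w7');grab('scene','s7')
for t in('s7','w7'):print(t,disc(t))
s=get_state();print(s['tcp_pos'],s['gripper_width'],s['contact_force'])
a=load('s7')['frame'][110:250,200:360,::-1]
cv2.imwrite('pics/c7.png',np.vstack([cv2.resize(a,(460,300)),cv2.resize(d['frame'][:,:,::-1],(460,290))]))
E
```

```text
s7 [(np.int32(54), array([272.5, 187. ]), array([ 0.5   , -0.2551,  0.0794]))]
w7 [(np.int32(1686), array([319.2, 225.9]), array([ 0.5028, -0.2579,  0.077 ])), (np.int32(62), array([250.2, 251.7]), array([ 0.5001, -0.2943,  0.1284])), (np.int32(43), array([385.3, 259.6]), array([ 0.4993, -0.2235,  0.1284])), (np.int32(35), array([365., 258.]), array([ 0.5273, -0.222 ,  0.0693])), (np.int32(120), array([295.8, 271.4]), array([ 0.5414, -0.2713,  0.0724])), (np.int32(75), array([353.6, 271.7]), array([ 0.538 , -0.2293,  0.072 ])), (np.int32(404), array([273.3, 322.9]), array([ 0.5866, -0.2842,  0.0721])), (np.int32(1760), array([340.7, 325.3]), array([ 0.5846, -0.2354,  0.0721])), (np.int32(152), array([223.4, 338.5]), array([ 0.6034, -0.3209,  0.0769]))]
[ 0.50188919 -0.26065245  0.11246128] 0.07029613047121572 [ 0.38426262 -0.12436698  0.59365243]
```

View pics/c7.png

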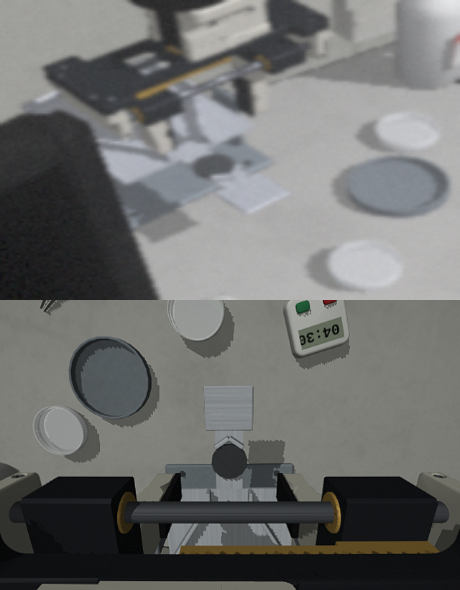

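The disc is seated at (229,462) in the lower view, centred between the fingers. I'll descend, close and lift.

Request:
apply_moves --pt "0.8 0 0.001 0.02 0 0 0" --pt "0.8 0 0 0.02 0 0 0" --pt "0.8 0 0 0.02 0 0 0" --pt "0.8 0 0 0.01 0 0 0" --pt "0.8 0 0 0 0 0 0" --pt "0.8 0 0 0 0 0 0" --pt "0.3 0 0 0 0 0 0" --pt "0.3 0 0 0 0 0 0" --pt "0.3 0 0 0 0 0 0" --pt "0.3 0 0 0 0 0 0" --pt "0.3 0 0 0 0 0 0" --pt "0.3 0 0 0 0 0 0" --pt "0.3 0 0 0 0 0 0" --pt "0.3 0 0 0 0 0 0" --newtons 15

```text
time_s: 11.02
tcp_pos: [0.5012, -0.2592, 0.0408]
eef_rot: [-180.0, 0.0, -174.0]
contact_force: [-0.7, 0.9, 1.9]
gripper_width: 0.033
gripper_force: 15.0
```

Request:
apply_moves --pt "0.3 0 0 -0.005 0 0 0" --pt "0.3 0 0 -0.01 0 0 0" --pt "0.3 0 0 -0.015 0 0 0" --pt "0.3 0 0 -0.02 0 0 0" --pt "0.3 0 0 -0.02 0 0 0" --pt "0.3 0 0 -0.01 0 0 0" --pt "0.3 0 0 0 0 0 0" --pt "0.3 0 0 0 0 0 0"

```text
time_s: 11.68
tcp_pos: [0.5012, -0.259, 0.1211]
eef_rot: [180.0, 0.1, -174.1]
contact_force: [-0.1, 0.1, -0.0]
gripper_width: 0.0328
gripper_force: 15.0
```

```bash
python3 - <<'E'
from disc import *
d=grab('wrist','w8');grab('scene','s8');print('tilt',tilt('s8'))
s=get_state();print(s['tcp_pos'],s['gripper_width'],s['gripper_force'],s['contact_force'])
for t in('w1','w5','w7','w8'):
    D=load(t);g=cv2.cvtColor(D['frame'],cv2.COLOR_RGB2GRAY);P=cloud(D)
    # rim points from depth: 8-16 mm high, within 60 mm of guess
    v,u=np.nonzero((abs(P[...,2]-.012)<.003)&(np.hypot(P[...,0]-.441,P[...,1]+.399)<.056))
    if len(u)<30: print(t,len(u));continue
    q=onplane(D,np.c_[u,v],.012)[:,:2]; (cx,cy),(w,h),_=cv2.fitEllipse(q.astype(np.float32)*1000); print(t,len(u),cx,cy,w,h)
P=cloud(d); hsv=cv2.cvtColor(d['frame'],cv2.COLOR_RGB2HSV); t=s['tcp_pos']
m=(hsv[...,2]<95)&(np.hypot(P[...,0]-t[0],P[...,1]-t[1])<.02)&(P[...,2]>.1)&(P[...,2]<.2)
q=P[m];print('held',m.sum(),np.median(q,0),q[:,2].min(),q[:,2].max())
cv2.imwrite('pics/c8.png',d['frame'][:,:,::-1])
E
```

```text
tilt (np.int64(307), np.float64(0.01452205704639773), array([-0.00373238,  0.01403528,  0.08034011]))
[ 0.50032444 -0.25885847  0.11972732] 0.032926894884431915 15.00001385807991 [-0.23331263 -0.45795511  0.11719547]
w1 665 441.8937683105469 -399.9643249511719 86.35157012939453 86.53621673583984
w5 2739 441.55682373046875 -399.20361328125 85.26280975341797 86.07379913330078
w7 1402 442.1231689453125 -399.62408447265625 85.8239974975586 86.14347076416016
w8 1315 442.19244384765625 -399.65948486328125 85.84349060058594 86.23835754394531
held 3401 [ 0.49563155 -0.26095432  0.15733118] 0.13742391824389258 0.1998032661065806
```

View pics/c8.png

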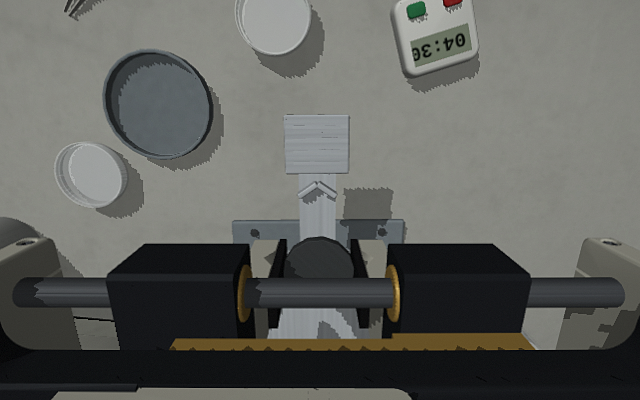

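The disc is held flat at (319,258), 16 mm above the fingertips. To avoid a long drop I'll set it back on the nose and regrasp it nearer the tips.

Request:
apply_moves --pt "0.3 0 0 0.02 0 0 0" --pt "0.3 0 0 0.02 0 0 0" --pt "0.3 0 0 0.02 0 0 0" --pt "0.3 0 0 0.01 0 0 0" --pt "0.3 0 0 0.005 0 0 0" --pt "0.3 0 0 0.0045 0 0 0" --pt "0.3 0 0 0 0 0 0" --pt "0.5 0 0 0 0 0 0" --pt "0.5 0 0 0 0 0 0" --pt "0.5 0 0 0 0 0 0" --pt "0.5 0 0 -0.006 0 0 0" --pt "0.5 0 0 -0.006 0 0 0" --pt "0.5 0 0 0 0 0 0" --pt "0.3 0 0 0 0 0 0" --pt "0.3 0 0 0 0 0 0" --pt "0.3 0 0 0 0 0 0" --pt "0.3 0 0 0 0 0 0" --pt "0.3 0 0 0 0 0 0"

```text
time_s: 13.28
tcp_pos: [0.5011, -0.2591, 0.0532]
eef_rot: [-180.0, -0.0, -174.0]
contact_force: [-1.1, 1.3, 2.3]
gripper_width: 0.033
gripper_force: 15.0
```

Request:
apply_moves --pt "0.3 0 0 -0.005 0 0 0" --pt "0.3 0 0 -0.015 0 0 0" --pt "0.3 0 0 -0.02 0 0 0" --pt "0.3 0 0 -0.02 0 0 0" --pt "0.3 0 0 -0.02 0 0 0" --pt "0.3 0.0105 -0.019 0 0 0 0" --pt "0.3 0.0105 -0.019 0 0 0 0" --pt "0.3 0.0105 -0.019 0 0 0 0" --pt "0.3 0.0105 -0.019 0 0 0 0" --pt "0.3 0.0105 -0.019 0 0 0 0" --pt "0.3 0.0105 -0.019 0 0 0 0" --pt "0.3 0.0105 -0.0195 0 0 0 0" --pt "0.3 0 0 0 0 0 0" --pt "0.3 0 0 0.03 0 0 0" --pt "0.3 0 0 0.03 0 0 0" --pt "0.3 0 0 0.03 0 0 0" --pt "0.3 0 0 0.03 0 0 0" --pt "0.3 0 0 0 0 0 0" --pt "0.3 0 0 0 0 0 0"

```text
time_s: 14.87
tcp_pos: [0.4407, -0.399, 0.0122]
eef_rot: [179.9, -0.2, -174.0]
contact_force: [1.1, -0.4, -0.8]
gripper_width: 0.0329
gripper_force: 15.0
```

```bash
python3 - <<'E'
from disc import *
d=grab('wrist','w9');s=get_state();print(s['tcp_pos'],s['gripper_width'],s['contact_force'],s['eef_rot'])
P=cloud(d);t=s['tcp_pos']; hsv=cv2.cvtColor(d['frame'],cv2.COLOR_RGB2HSV)
v,u=np.nonzero((abs(P[...,2]-.012)<.003)&(np.hypot(P[...,0]-.442,P[...,1]+.3996)<.056))
q=onplane(d,np.c_[u,v],.012)[:,:2]; print(len(u),cv2.fitEllipse(q.astype(np.float32)*1000))
m=(np.hypot(P[...,0]-t[0],P[...,1]-t[1])<.02)&(P[...,2]>t[2]+.005)&(P[...,2]<t[2]+.03);q=P[m];print('disc?',m.sum(),np.median(q,0))
E
```

```text
[ 0.44216264 -0.39971554  0.01390598] 0.03340170007368267 [ 0.29306296 -0.04450474  0.32592177] [-1.79991335e+02 -3.92683243e-02 -1.74003421e+02]
1324 ((441.80023193359375, -400.782470703125), (85.83565521240234, 86.88850402832031), 94.75945281982422)
disc? 2988 [ 0.43797754 -0.39852664  0.03579944]
```

Request:
apply_moves --pt "0.3 0 -0.0005 0.008 0 0 0" --pt "0.3 0 0 0.006 0 0 0" --pt "0.3 0 0 0.005 0 0 0" --pt "0.3 0 0 0.003 0 0 0" --pt "0.3 0 0 0 0 0 0" --pt "0.3 0 0 0 0 0 0"

```text
time_s: 15.42
tcp_pos: [0.4418, -0.4001, -0.0088]
eef_rot: [180.0, -0.0, -174.0]
contact_force: [0.6, 0.5, -0.5]
gripper_width: 0.033
gripper_force: 15.0
```

Request:
apply_moves --pt "0.42 0 0 0 0 0 0" --pt "0.42 0 0 0 0 0 0" --pt "0.42 0 0 0 0 0 0" --pt "0.42 0 0 0 0 0 0" --pt "0.42 0 0 -0.005 0 0 0" --pt "0.42 0 0 -0.01 0 0 0" --pt "0.42 0 0 -0.02 0 0 0" --pt "0.42 0 0 -0.03 0 0 0" --pt "0.42 0 0 -0.03 0 0 0" --pt "0.42 0 0 -0.03 0 0 0" --pt "0.42 0 0 -0.03 0 0 0" --pt "0.42 -0.03 0 0 0 0 0" --pt "0.42 -0.03 0 0 0 0 0" --pt "0.42 0 0 0 0 0 0" --pt "0.42 0 0 0 0 0 0"

```text
time_s: 16.67
tcp_pos: [0.5027, -0.3935, 0.1469]
eef_rot: [-180.0, 0.0, -174.0]
contact_force: [-0.8, -0.2, -1.1]
gripper_width: 0.0369
gripper_force: 0.0
```

```bash
python3 - <<'E'
from disc import *
d=grab('scene','s10');w=grab('wrist','w10');s=get_state();print(s['tcp_pos'],s['gripper_width'],s['contact_force'],tilt('s10'))
for D in(d,w):
    P=cloud(D);hsv=cv2.cvtColor(D['frame'],cv2.COLOR_RGB2HSV)
    m=(hsv[...,2]<75)&(np.hypot(P[...,0]-.442,P[...,1]+.3996)<.04)&(P[...,2]<.03)
    q=P[m];print(m.sum(),np.median(q,0) if len(q) else 0, q[:,2].std() if len(q) else 0)
    v,u=np.nonzero((abs(P[...,2]-.012)<.003)&(np.hypot(P[...,0]-.442,P[...,1]+.3996)<.056))
    q=onplane(D,np.c_[u,v],.012)[:,:2]; print(len(u),cv2.fitEllipse(q.astype(np.float32)*1000)[:2])
cv2.imwrite('pics/c10.png',np.vstack([cv2.resize(w['frame'][:,:,::-1],(480,300)),cv2.resize(d['frame'][130:270,240:440,::-1],(480,300))]))
E
```

```text
[ 0.50115377 -0.39359383  0.14650513] 0.03688161352846512 [ 0.09491145  0.10261925 -0.25878711] (np.int64(924), np.float64(0.0047002496797605), array([-0.00350372,  0.00313314,  0.07772324]))
0 0 0
256 ((441.1090087890625, -403.04608154296875), (84.13458251953125, 85.2103271484375))
1769 [ 0.43867094 -0.40076262  0.00711272] 0.0025481022594386017
1046 ((441.9757995605469, -400.73480224609375), (85.87554168701172, 86.01258850097656))
```

View pics/c10.png

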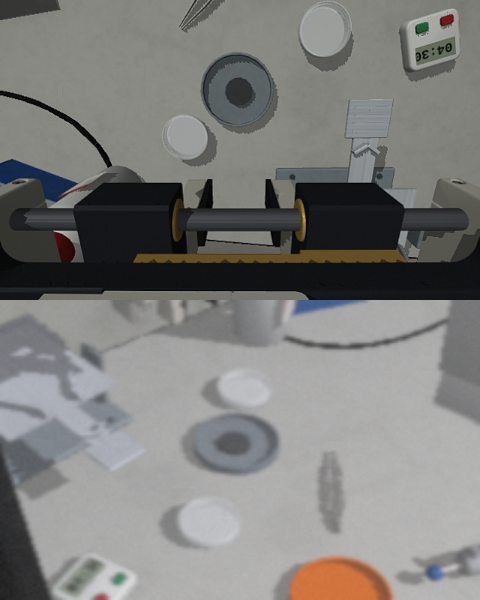

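The disc lies flat in the centre of the grey dish, at (239,91) in the wrist view. The tray is level and the gripper is clear.

```bash
python3 -c "from plant import close_job; print(close_job())"
```

```text
the job is handed in; nothing more can be done
None
```

The job is handed in: the steel disc lies flat near the centre of the grey weighing dish, the tray is level and the gripper is clear of everything (the judge's verdict was not shown).

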